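# Set out the optic moulds in size order

### The job

Get the mould rail ready for the glassblower: set the four brass optic moulds out on its round wooden pads in order of size, each standing upright in the middle of its own pad, with the smallest at the end beside the pipe rest (the forked stand with two rollers) and the largest at the other end. Do not knock over the glass jar that stands among them.

Things in the scene. Friction and masses are not known exactly. Their poses are not given: they have to be found in the camera images.
- mould_small: Brass optic mould, the smallest of the four: an open, upright, round cup with ribs inside, 48 mm high, standing on its foot. Its top 20 mm is a straight round collar 32 mm across (the place to grip from above); below that it tapers to a foot 23 mm across. About 0.16 kg, give or take a sixth. Origin: centre of the underside of the foot; z up.
- mould_medium: Brass optic mould, the second smallest of the four: an open, upright, round cup with ribs inside, 64 mm high, standing on its foot. Its top 20 mm is a straight round collar 42 mm across (the place to grip from above); below that it tapers to a foot 30 mm across. About 0.28 kg, give or take a sixth. Origin: centre of the underside of the foot; z up.
- mould_large: Brass optic mould, the second largest of the four: an open, upright, round cup with ribs inside, 80 mm high, standing on its foot. Its top 20 mm is a straight round collar 52 mm across (the place to grip from above); below that it tapers to a foot 37 mm across. About 0.44 kg, give or take a sixth. Origin: centre of the underside of the foot; z up.
- mould_largest: Brass optic mould, the largest of the four: an open, upright, round cup with ribs inside, 96 mm high, standing on its foot. Its top 20 mm is a straight round collar 62 mm across (the place to grip from above); below that it tapers to a foot 45 mm across. About 0.65 kg, give or take a sixth. Origin: centre of the underside of the foot; z up.
- pad1: Round dark wood pad, 70 mm across, 8 mm thick, level, fixed on the grey mould rail (400 x 82 mm, top 12 mm above the table), one of a row of four about 92 mm apart, the row running roughly along y: the end pad on the +y (left, seen from the robot) side. Origin: centre of its underside; its top, where a mould stands, is 8 mm above that, 20 mm above the table.
- pad2: Round dark wood pad, 70 mm across, 8 mm thick, level, fixed on the grey mould rail (400 x 82 mm, top 12 mm above the table), one of a row of four about 92 mm apart, the row running roughly along y: second from the +y end. Origin: centre of its underside; its top, where a mould stands, is 8 mm above that, 20 mm above the table.
- pad3: Round dark wood pad, 70 mm across, 8 mm thick, level, fixed on the grey mould rail (400 x 82 mm, top 12 mm above the table), one of a row of four about 92 mm apart, the row running roughly along y: third from the +y end. Origin: centre of its underside; its top, where a mould stands, is 8 mm above that, 20 mm above the table.
- pad4: Round dark wood pad, 70 mm across, 8 mm thick, level, fixed on the grey mould rail (400 x 82 mm, top 12 mm above the table), one of a row of four about 92 mm apart, the row running roughly along y: the end pad on the -y (right) side. Origin: centre of its underside; its top, where a mould stands, is 8 mm above that, 20 mm above the table.
- pipe_rest: Pipe rest: grey steel foot plate 120 x 110 mm with a post and a fork holding two steel rollers, 198 mm high in all, fixed to the table 150 mm or more beyond one end pad of the mould rail, at the left (+y) or the right (-y) end; a stack of two firebricks, 128 mm high, stands at the other end. Origin: centre of its underside.
- jar: Closed glass jar with blue glass chips inside and a steel lid, 64 mm across, 85 mm high, 0.32 kg, loose, standing among the moulds. It must not be knocked over. Origin: centre of its underside; z up.
Things that resemble listed ones, but are neither listed nor needed, are in the scene too. What is shaped like the mould_medium but black, purple or turquoise is not meant.

How it is judged:
At the end, for the whole second after the job is handed in: Each mould stands upright (within 0.08 rad) and at rest on its own pad, its centre within 13 mm of the pad's centre and its foot on the pad (not lifted off), in order of size along the rail from the smallest on the pad at the pipe rest's end to the largest at the far end (((world y of pipe_rest above 0 m and horizontal distance between mould_small and pad1 below 0.013 m and horizontal distance between mould_medium and pad2 below 0.013 m and horizontal distance between mould_large and pad3 below 0.013 m and horizontal distance between mould_largest and pad4 below 0.013 m) or (world y of pipe_rest below 0 m and horizontal distance between mould_small and pad4 below 0.013 m and horizontal distance between mould_medium and pad3 below 0.013 m and horizontal distance between mould_large and pad2 below 0.013 m and horizontal distance between mould_largest and pad1 below 0.013 m)) and angle between each of mould_small, mould_medium, mould_large, mould_largest's own z axis and vertical below 0.08 rad and height (world z) of mould_small between 0.017 and 0.025 m and linear speed of each of mould_small, mould_medium, mould_large, mould_largest below 0.02 m/s and height (world z) of mould_medium between 0.017 and 0.025 m and height (world z) of mould_large between 0.017 and 0.025 m and height (world z) of mould_largest between 0.017 and 0.025 m); the robot touches nothing.
It fails at once if the glass jar is knocked over (angle between jar's own z axis and vertical above 0.6 rad).
It also fails if it takes over 96 s, if anything falls off the work surface, if the arm or the gripper's body presses on something with over 40 N, if the wrist force passes 120 N, or if a joint passes its speed limit or range.

### The arm

A 6-joint arm with a two-finger parallel gripper is mounted at the origin on the work surface. World frame = base frame: x ahead of the robot, y to its left, z up, the work surface at z = 0. Lengths are in m, angles in rad, forces in N, time in s.
With the tool pointing down it reaches from about 0.25 to 0.775 m from the base axis. Payload 4 kg.
Tool frame: the origin (TCP) lies midway between the tips of the shut fingers; the grasp point (between the pads) lies 19 mm behind it (robot.hold_point_z is the distance from the TCP to the grasp point, in m); z points along the fingers, y is the line along which they close (so a half turn about z gives the same grasp; the last joint's range is limited). The gripper opens to 94 mm and grips with 3 to 60 N. Pads are 16 mm wide; open, the fingers measure 119 mm over their backs; the gripper's body (75 mm by 177 mm) begins 78 mm behind the grasp point.
Start: joints at [1.05, 0.087, 1.371, -0, 1.684, -0.103], TCP at [0.223, 0.503, 0.206] pointing down, gripper open.
Joint ranges: [-3.1, 3.1], [-0.76, 2.03], [0.27, 2.55], [-1.08, 4.22], [0.17, 2.65], [-2.57, 2.57]. Speed limits (rad/s): [2.79, 2.79, 3.14, 3.14, 3.14, 3.14].

### API

Orientations are given as [roll, pitch, yaw] about the fixed x, y, z axes, in that order (R = Rz(yaw) Ry(pitch) Rx(roll)).
In Python, from bench import readout, imaging, robot gives the robot as it stands.
- The arm moves only by the tool carry_out, never from a script. Its argument "motion" is text: rows parted by semicolons, each of 7 numbers parted by spaces: the shift along the tool's x, y, z each as a share of 200 mm, from -1 to 1, then the turn, a rotation vector about the tool's x, y, z each as a share of 120 degrees, from -1 to 1, then the opening, from 0 (shut) to 1 (fully open). A call has 1 to 12 rows; each row shifts and turns the commanded pose from where the row before left it, along the tool's axes as they then stand; what a row does not reach is not made up. A row lasts 1/8 s, in which the tool goes at most 62.5 mm and 10.7 degrees, less where a joint would pass 70% of its speed; a pose out of reach is approached as far as the arm can. A call with a number of a shift or a turn outside -1 to 1 is refused whole. A call with a gripper value outside its range is refused whole. The fingers move at their own pace and stop on an object; the grip force is fixed at half the most. Time passes only in rows, so rows that do not move let the fingers close. It gives the time, the measured TCP pose, the force, the opening and the grip force at its end, in the units of the state.
- readout.get_obs(): the state, without advancing time (a new reading comes with each control period).
- imaging.snapshot(name): name is "side" or "top" or "wrist"; returns a dict with "pixels" (420x560x3 uint8, red, green, blue), "fx", "fy", "cx", "cy" (pixels), "R" (3x3) and "t" (3): a world point X has camera coordinates R X + t. Camera axes: x right, y down, z forward; pixel columns grow to the right and rows downward; lengths in m; the calibration is good to about 2 mm. A picture is of the moment at which its call begins. There is no depth.
- robot.close_job(): hands the job in; it is judged then, once.
The state is a dict: "time": time; "joint_positions": joint angles; "qvel": joint speeds; "joint_torque": joint torques, N m; "tool_pos": TCP position; "ee_rot": TCP orientation; "wrist_force": force on the tool from outside, world axes, zero at the start; "wrist_torque": the same for the moment, N m; "width": finger opening in m; "finger_force": force on a finger pad.
Only numpy, scipy, OpenCV 4.12 (cv2) and the standard library are available. Lean on these libraries where they do the work, as an engineer would, in place of code of your own. Each camera call takes 0.05 s, during which the arm holds its last target. There are 200 camera calls.

## Working session

There is one attempt and no reset: what is moved stays moved. The work goes in short steps, Python scripts to look and compute and a tool call to move; the robot and the scene stay as the last step left them, time stands still between calls to the robot, and variables do not carry over. Pictures are saved under pics/ and viewed, at most 14 in all, crops included, and the job is handed in when it is done.

Besides the shell and the picture viewer there is one more tool, called after "Request:" as name(argument=value, ...) on one line, values as JSON. carry_out: Moves the arm, as the interface text tells. Its arguments: {"type":"object","properties":{"motion":{"type":"string"}},"required":["motion"]}

```bash
mkdir -p pics; python3 - <<'E'
from bench import readout, imaging, robot
import cv2
for n in ("top","side"):
    s=imaging.snapshot(n); cv2.imwrite(f"pics/{n}0.png",s["pixels"][:,:,::-1]); print(n,s["fx"],s["fy"],s["cx"],s["cy"],s["R"],s["t"])
print(readout.get_obs(), robot.hold_point_z)
E
```

```text
top 484.4600208901562 484.4600208901562 275.79172113909885 210.34306631911164 [[-0.02263463 -0.99971349 -0.00778508]
 [-0.99704632  0.02314453 -0.07323234]
 [ 0.07339154  0.0061045  -0.99728452]] [0.02225553 0.50579036 1.25661201]
side 497.9580203125863 497.9580203125863 277.61682257376606 215.52672555051223 [[ 0.96457652 -0.26372978 -0.00622446]
 [-0.18532805 -0.66065764 -0.72745103]
 [ 0.18773826  0.70283575 -0.68613137]] [-0.48485709  0.15404447  1.01325843]
{'time': 0.1, 'joint_positions': array([ 1.04988044e+00,  8.79210322e-02,  1.37207089e+00, -7.37356402e-07,
        1.68359590e+00, -1.03133588e-01]), 'qvel': array([ 0.0009795 , -0.00367336, -0.00491692, -0.0005061 ,  0.00075943,
       -0.00012253]), 'joint_torque': array([ 2.53743347e-03, -3.41254413e+01, -3.03299940e+01,  7.20587187e-02,
        3.04746337e-02, -1.02506822e-04]), 'tool_pos': array([0.2229346 , 0.50226605, 0.20441574]), 'ee_rot': array([-3.13960802e+00, -2.04674761e-04,  2.72381007e+00]), 'wrist_force': array([ 0.83851073, -0.23214525,  0.2070482 ]), 'wrist_torque': array([-0.01614492,  0.01935817,  0.03735347]), 'finger_force': 0.0, 'width': 0.09397856093261293} 0.0188
```

View pics/top0.png

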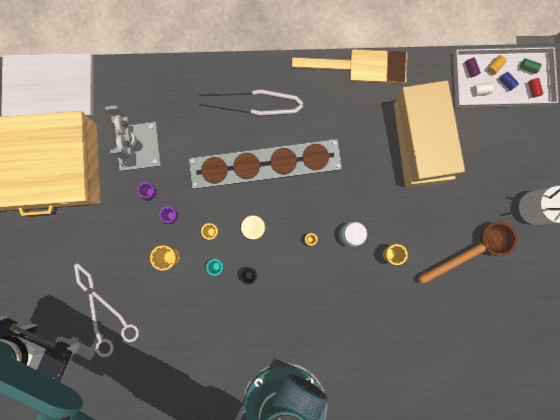

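View pics/side0.png

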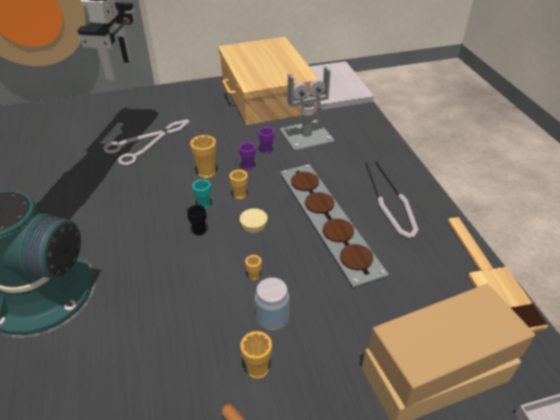

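Both views agree on these points:
- The pipe rest is at the left (+y) end, top px (135,140), so pad1 gets the smallest mould.
- Brass cups in the top view: largest (163,258), medium (209,231), small (311,239) and large (396,254).
- Lookalikes: purple (146,191) and (168,215), turquoise (214,267), black (248,275), and a flat pale-yellow disc (253,228).
- The jar is at (353,235). The pads are at (214,170), (246,165), (284,160) and (316,156).

Next I'll measure these and check the choice in one close crop.

```bash
cat > h.py <<'E'
import cv2, numpy as np
from bench import readout, imaging, robot
H=dict(small=.048,medium=.064,large=.080,largest=.096); D=dict(small=.032,medium=.042,large=.052,largest=.062)
def ray(s,uv,z):
    R=np.array(s["R"]);C=-R.T@np.array(s["t"]); uv=np.atleast_2d(uv)
    d=np.c_[(uv[:,0]-s["cx"])/s["fx"],(uv[:,1]-s["cy"])/s["fy"],np.ones(len(uv))]@R
    return (C+d*((z-C[2])/d[:,2:]))[:,:2],C
def blobs(s,lo,hi,amin):
    h=cv2.cvtColor(s["pixels"],cv2.COLOR_RGB2HSV)
    m=cv2.inRange(h,np.array(lo),np.array(hi)); m=cv2.morphologyEx(m,cv2.MORPH_CLOSE,np.ones((3,3)))
    return [c[:,0].astype(float) for c in cv2.findContours(m,cv2.RETR_EXTERNAL,cv2.CHAIN_APPROX_NONE)[0] if cv2.contourArea(c)>amin]
def mould(s,c,z,d):
    """collar centre: rim edge farthest from the camera's foot, less a radius; across: mid extent"""
    p,C=ray(s,c,z); r=p.mean(0)-C[:2]; r/=np.linalg.norm(r); t=np.array([-r[1],r[0]])
    a=p@t; return r*((p@r).max()-d/2)+t*(a.max()+a.min())/2, np.ptp(a)
E
python3 - <<'E'
from h import *
s=imaging.snapshot("top")
for c in blobs(s,(12,110,80),(28,255,255),60):
    m=c.mean(0)
    if 190<m[1]<290 and 110<m[0]<440:
        print("brass",m.round(), [(k,*np.round(np.r_[mould(s,c,H[k],D[k])[0],mould(s,c,H[k],D[k])[1]],4)) for k in H])
for c in blobs(s,(0,60,30),(12,255,160),150):
    m=c.mean(0)
    if 140<m[1]<190 and 190<m[0]<345:
        (e,ax,_)=cv2.fitEllipse(c.astype(np.float32)); print("pad",np.round(e,1),np.round(ax,1),ray(s,e,.02)[0].round(4))
print("jar",ray(s,(353,235),.085)[0], "rest",ray(s,(135,145),0)[0])
a=cv2.resize(s["pixels"][135:290,120:430],None,fx=2.5,fy=2.5,interpolation=cv2.INTER_CUBIC); cv2.imwrite("pics/crop.png",a[:,:,::-1])
E
```

```text
brass [164. 257.] [('small', np.float64(0.3888), np.float64(0.3195), np.float64(0.0645)), ('medium', np.float64(0.3895), np.float64(0.3102), np.float64(0.0636)), ('large', np.float64(0.3902), np.float64(0.3009), np.float64(0.0628)), ('largest', np.float64(0.3908), np.float64(0.2917), np.float64(0.062))]
brass [395. 254.] [('small', np.float64(0.3842), np.float64(-0.3055), np.float64(0.0518)), ('medium', np.float64(0.3851), np.float64(-0.2964), np.float64(0.0511)), ('large', np.float64(0.3859), np.float64(-0.2872), np.float64(0.0505)), ('largest', np.float64(0.3868), np.float64(-0.2781), np.float64(0.0498))]
brass [311. 239.] [('small', np.float64(0.429), np.float64(-0.0779), np.float64(0.0321)), ('medium', np.float64(0.4278), np.float64(-0.0718), np.float64(0.0317)), ('large', np.float64(0.4265), np.float64(-0.0656), np.float64(0.0313)), ('largest', np.float64(0.4253), np.float64(-0.0595), np.float64(0.0309))]
brass [209. 231.] [('small', np.float64(0.4559), np.float64(0.1887), np.float64(0.0427)), ('medium', np.float64(0.4542), np.float64(0.1813), np.float64(0.0422)), ('large', np.float64(0.4524), np.float64(0.1738), np.float64(0.0416)), ('largest', np.float64(0.4507), np.float64(0.1663), np.float64(0.0411))]
pad [213.9 169.6] [25.  25.6] [[0.618 0.172]]
pad [246.3 165.4] [24.9 25.8] [[0.6273 0.0862]]
pad [283.4 160.5] [25.1 25.6] [[ 0.6379 -0.0124]]
pad [315.4 156.4] [25.1 25.4] [[ 0.6468 -0.0976]]
jar [[ 0.43547362 -0.17998924]] rest [[0.69347653 0.38733933]]
```

View pics/crop.png

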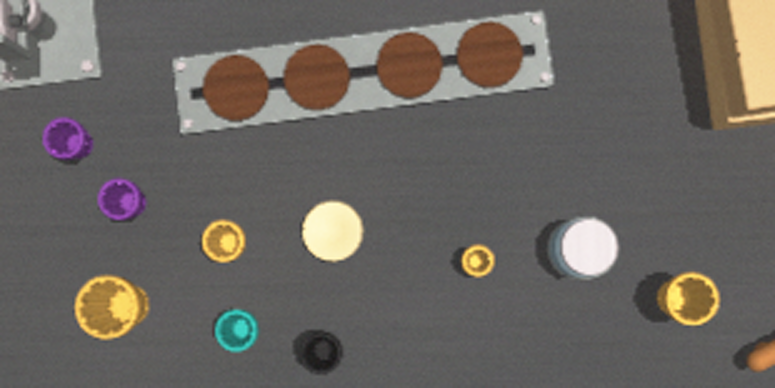

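The four brass cups match the described diameters (62, 42, 32 and 51 mm), and the purple, turquoise and black cups plus the disc are ruled out. Crop pixels: largest (108,307), medium (223,241), small (478,261), large (690,298). I'll turn the tool to yaw π/2, so tool x = +y and tool y = +x, then go above the largest.

Request:
carry_out(motion="0 0 0 0 0 0.0787 1;0 0 0 0 0 0.0787 1;0 0 0 0 0 0.0787 1;0 0 0 0 0 0.0787 1;0 0 0 0 0 0.0787 1;0 0 0 0 0 0.0787 1;0 0 0 0 0 0.0787 1;-0.21 0.168 0 0 0 0 1;-0.21 0.168 0 0 0 0 1;-0.21 0.168 0 0 0 0 1;-0.21 0.168 0 0 0 0 1;-0.21 0.168 0 0 0 0 1")

```text
time: 1.65
tool_pos: [0.3917, 0.291, 0.2052]
ee_rot: [-3.141, 0.0, 1.57]
wrist_force: [-0.2, -0.1, -0.1]
width: 0.0941
finger_force: 0.0
```

Request:
carry_out(motion="0 0 0 0 0 0 1;0 0 0 0 0 0 1")

```text
time: 1.9
tool_pos: [0.3907, 0.2928, 0.2052]
ee_rot: [-3.141, -0.0, 1.57]
wrist_force: [-0.3, -0.0, 0.2]
width: 0.094
finger_force: 0.0
```

Request:
carry_out(motion="0 0 0.2 0 0 0 1;0 0 0.2 0 0 0 1;0 0 0.15 0 0 0 1;0 0 0.1 0 0 0 1;0 0 0.04 0 0 0 1;0 0 0 0 0 0 1;0 0 0 0 0 0 0;0 0 0 0 0 0 0;0 0 0 0 0 0 0;0 0 0 0 0 0 0;0 0 0 0 0 0 0")

```text
time: 3.28
tool_pos: [0.3912, 0.2927, 0.068]
ee_rot: [3.141, -0.0, 1.57]
wrist_force: [-1.2, 0.1, 2.8]
width: 0.0617
finger_force: 30.0
```

Request:
carry_out(motion="0 0 -0.1 0 0 0 0;0 0 -0.2 0 0 0 0;0 0 -0.2 0 0 0 0;0 0 -0.2 0 0 0 0;-0.05 0.03 0 0 0 0 0;-0.15 0.1 0 0 0 0 0;-0.2 0.13 0 0 0 0 0;-0.22 0.14 0 0 0 0 0;-0.22 0.14 0 0 0 0 0;-0.22 0.14 0 0 0 0 0;-0.22 0.14 0 0 0 0 0;-0.22 0.14 0 0 0 0 0")

```text
time: 4.78
tool_pos: [0.5817, -0.0099, 0.2024]
ee_rot: [-3.134, -0.001, 1.569]
wrist_force: [1.1, 0.4, -6.3]
width: 0.0618
finger_force: 30.0
```

Request:
carry_out(motion="-0.2 0.13 0 0 0 0 0;-0.15 0.11 0 0 0 0 0;-0.1 0.07 0 0 0 0 0;0 0 0 0 0 0 0;0 0 0 0 0 0 0")

```text
time: 5.4
tool_pos: [0.6432, -0.0976, 0.2038]
ee_rot: [-3.136, -0.002, 1.57]
wrist_force: [-0.3, 0.8, -6.8]
width: 0.0621
finger_force: 30.0
```

Request:
carry_out(motion="0 0.018 0.15 0 0 0 0;0 0 0.17 0 0 0 0;0 0 0.12 0 0 0 0;0 0 0.08 0 0 0 0;0 0 0.03 0 0 0 0;0 0 0.01 0 0 0 0;0 0 0 0 0 0 0;0 0 0 0 0 0 0")

```text
time: 6.4
tool_pos: [0.649, -0.0978, 0.0968]
ee_rot: [3.139, 0.0, 1.57]
wrist_force: [-1.2, 0.3, -5.9]
width: 0.0616
finger_force: 30.0
```

Request:
carry_out(motion="0 -0.01 0.02 0 0 0 0;0 0 0.012 0 0 0 0;0 0 0 0 0 0 0;0 0 0.006 0 0 0 0;0 0 0 0 0 0 0")

```text
time: 7.02
tool_pos: [0.6464, -0.0977, 0.0881]
ee_rot: [3.141, 0.0, 1.57]
wrist_force: [0.1, 1.0, -6.8]
width: 0.0617
finger_force: 30.0
```

Request:
carry_out(motion="0 0 0.006 0 0 0 0;0 0 0 0 0 0 0;0 0 0 0 0 0 0")

```text
time: 7.4
tool_pos: [0.6464, -0.0977, 0.088]
ee_rot: [3.141, 0.0, 1.57]
wrist_force: [-3.2, 0.0, 1.0]
width: 0.0621
finger_force: 30.0
```

Request:
carry_out(motion="0 0 0 0 0 0 1;0 0 0 0 0 0 1;0 0 0 0 0 0 1;0 0 -0.1 0 0 0 1;0 0 -0.2 0 0 0 1;0 0 -0.2 0 0 0 1;0 0 -0.1 0 0 0 1;-0.1 -0.13 0 0 0 0 1;-0.17 -0.23 0 0 0 0 1;-0.17 -0.23 0 0 0 0 1;-0.17 -0.23 0 0 0 0 1;-0.17 -0.23 0 0 0 0 1")

```text
time: 8.9
tool_pos: [0.4351, -0.2546, 0.2087]
ee_rot: [3.139, 0.002, 1.57]
wrist_force: [-0.7, -1.1, 0.6]
width: 0.0942
finger_force: 0.0
```

Request:
carry_out(motion="-0.12 -0.18 0 0 0 0 1;-0.045 -0.07 0 0 0 0 1;0 0 0 0 0 0 1;0 0 0 0 0 0 1")

```text
time: 9.4
tool_pos: [0.3872, -0.2859, 0.207]
ee_rot: [3.14, -0.0, 1.571]
wrist_force: [-0.4, 0.1, 0.1]
width: 0.0942
finger_force: 0.0
```

```bash
python3 - <<'E'
from h import *
s=imaging.snapshot("top"); cv2.imwrite("pics/t1.png",s["pixels"][:,:,::-1])
for c in blobs(s,(12,110,80),(28,255,255),60):
    m=c.mean(0)
    if 130<m[1]<200 and 190<m[0]<345: print(m.round(),mould(s,c,.116,.062))
E
```

```text
[285. 161.] (array([ 0.6155852 , -0.01575607]), np.float64(0.04832851149193857))
[318. 153.] (array([ 0.64525805, -0.0991462 ]), np.float64(0.062211722931596325))
```

View pics/t1.png

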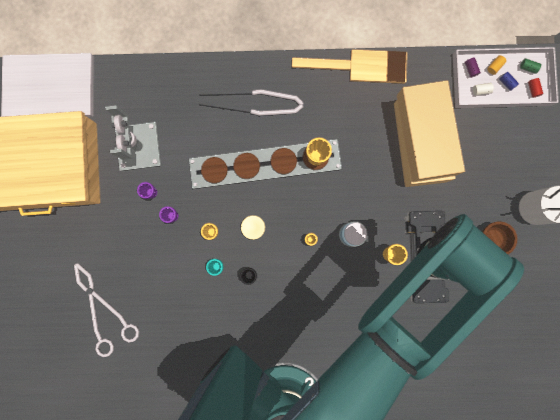

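The largest stands 2 mm off the pad4 centre, at px (318,153). The jar is still upright at (353,235). Next I'll pick up the large mould.

Request:
carry_out(motion="-0.006 -0.006 0.2 0 0 0 1;0 0 0.2 0 0 0 1;0 0 0.2 0 0 0 1;0 0 0.12 0 0 0 1;0 0 0.055 0 0 0 1;0 0 0 0 0 0 1;0 0 0 0 0 0 0;0 0 0 0 0 0 0;0 0 0 0 0 0 0;0 0 0 0 0 0 0;0 0 0 0 0 0 0;0 0 0 0 0 0 0")

```text
time: 10.95
tool_pos: [0.3856, -0.2878, 0.052]
ee_rot: [3.14, 0.0, 1.57]
wrist_force: [1.9, 0.2, 0.5]
width: 0.0515
finger_force: 30.0
```

Request:
carry_out(motion="0 0 -0.1 0 0 0 0;0 0 -0.2 0 0 0 0;0 0 -0.25 0 0 0 0;0 0 -0.23 0 0 0 0;0.05 0.05 0 0 0 0 0;0.14 0.13 0 0 0 0 0;0.18 0.16 0 0 0 0 0;0.19 0.17 0 0 0 0 0;0.19 0.17 0 0 0 0 0;0.19 0.17 0 0 0 0 0;0.19 0.17 0 0 0 0 0;0.14 0.13 0 0 0 0 0")

```text
time: 12.45
tool_pos: [0.6146, -0.0308, 0.2026]
ee_rot: [-3.134, -0.002, 1.572]
wrist_force: [0.5, -1.2, -4.8]
width: 0.0514
finger_force: 30.0
```

Request:
carry_out(motion="0.08 0.08 0 0 0 0 0;0.026 0.03 0 0 0 0 0;0 0 0 0 0 0 0;0 0 0 0 0 0 0;0 0 0 0 0 0 0")

```text
time: 13.08
tool_pos: [0.6367, -0.0135, 0.2079]
ee_rot: [3.141, 0.0, 1.569]
wrist_force: [0.4, -0.8, -4.4]
width: 0.052
finger_force: 30.0
```

Request:
carry_out(motion="0.005 0.005 0.15 0 0 0 0;0 0 0.2 0 0 0 0;0 0 0.17 0 0 0 0;0 0 0.1 0 0 0 0;0 0 0.04 0 0 0 0;0 0 0 0 0 0 0;0 0 0 0 0 0 0")

```text
time: 13.95
tool_pos: [0.6394, -0.0118, 0.0778]
ee_rot: [3.138, 0.0, 1.57]
wrist_force: [0.2, 0.4, -4.5]
width: 0.0518
finger_force: 30.0
```

Request:
carry_out(motion="0 -0.008 0.018 0 0 0 0;0 0 0 0 0 0 0;0 0 0.007 0 0 0 0;0 0 0 0 0 0 0;0 0 0 0 0 0 0")

```text
time: 14.58
tool_pos: [0.6367, -0.0116, 0.072]
ee_rot: [3.141, 0.0, 1.57]
wrist_force: [-3.1, 0.5, 4.6]
width: 0.0517
finger_force: 30.0
```

Request:
carry_out(motion="0 0 0 0 0 0 0.85;0 0 0 0 0 0 0.85;0 0 0 0 0 0 0.85;0 0 -0.1 0 0 0 0.85;0 0 -0.2 0 0 0 0.85;0 0 -0.2 0 0 0 0.85;0 0 -0.1 0 0 0 0.85;0.13 -0.12 0 0 0 0 0.85;0.2 -0.19 0 0 0 0 0.85;0.2 -0.19 0 0 0 0 0.85;0.2 -0.19 0 0 0 0 0.85;0.15 -0.14 0 0 0 0 0.85")

```text
time: 16.08
tool_pos: [0.4696, 0.166, 0.1927]
ee_rot: [3.139, -0.001, 1.571]
wrist_force: [-0.2, 0.1, 1.0]
width: 0.08
finger_force: 0.0
```

Request:
carry_out(motion="0.085 -0.083 0 0 0 0 0.85;0 0 0 0 0 0 0.85;0 0 0 0 0 0 0.85;0 0 0 0 0 0 0.85")

```text
time: 16.58
tool_pos: [0.4549, 0.1807, 0.1909]
ee_rot: [3.141, 0.0, 1.569]
wrist_force: [0.0, -0.9, 0.2]
width: 0.0799
finger_force: 0.0
```

```bash
python3 - <<'E'
from h import *
s=imaging.snapshot("top")
for c in blobs(s,(12,110,80),(28,255,255),60):
    m=c.mean(0)
    if 130<m[1]<270 and 190<m[0]<345: print(m.round(),mould(s,c,.1,.052), mould(s,c,H["medium"],.042))
E
```

```text
[310. 239.] (array([ 0.42616355, -0.06410987]), np.float64(0.030791428033315527)) (array([ 0.42774423, -0.07180232]), np.float64(0.03172261010042737))
[212. 230.] (array([0.4500768 , 0.15916157]), np.float64(0.03822858889526359)) (array([0.45263973, 0.16949511]), np.float64(0.03938468261042821))
[213. 171.] (array([0.60483009, 0.16792232]), np.float64(0.046669035560463173)) (array([0.61504407, 0.17667163]), np.float64(0.048080381892185414))
[285. 158.] (array([ 0.63653729, -0.01456983]), np.float64(0.057803142240535815)) (array([ 0.64907494, -0.01559672]), np.float64(0.05955120177901719))
[318. 152.] (array([ 0.6533916 , -0.10272237]), np.float64(0.06306590947821328)) (array([ 0.66596868, -0.10825028]), np.float64(0.06497312352131221))
```

Request:
carry_out(motion="0.003 -0.003 0.2 0 0 0 0.85;0 0 0.2 0 0 0 0.85;0 0 0.2 0 0 0 0.85;0 0 0.12 0 0 0 0.85;0 0 0.055 0 0 0 0.85;0 0 0 0 0 0 0.85;0 0 0 0 0 0 0;0 0 0 0 0 0 0;0 0 0 0 0 0 0;0 0 0 0 0 0 0;0 0 0 0 0 0 0;0 0 0 0 0 0 0")

```text
time: 18.12
tool_pos: [0.4541, 0.1823, 0.0361]
ee_rot: [3.14, -0.0, 1.57]
wrist_force: [1.2, 0.3, 0.8]
width: 0.0415
finger_force: 30.0
```

Request:
carry_out(motion="0 0 -0.1 0 0 0 0;0 0 -0.2 0 0 0 0;0 0 -0.25 0 0 0 0;0 0 -0.2 0 0 0 0;-0.04 0.07 0 0 0 0 0;-0.08 0.14 0 0 0 0 0;-0.1 0.18 0 0 0 0 0;-0.1 0.18 0 0 0 0 0;-0.08 0.15 0 0 0 0 0;-0.06 0.1 0 0 0 0 0;-0.02 0.046 0 0 0 0 0;0 0 0 0 0 0 0")

```text
time: 19.62
tool_pos: [0.6261, 0.0856, 0.183]
ee_rot: [-3.137, -0.0, 1.569]
wrist_force: [-0.1, 0.1, -2.8]
width: 0.0417
finger_force: 30.0
```

Request:
carry_out(motion="0 0 0 0 0 0 0;0 0 0 0 0 0 0")

```text
time: 19.88
tool_pos: [0.6261, 0.0866, 0.186]
ee_rot: [3.141, -0.0, 1.571]
wrist_force: [-0.2, -0.2, -1.8]
width: 0.0412
finger_force: 30.0
```

Now down to about 0.059 (0.127 m); contact is expected near 0.056.

Request:
carry_out(motion="0 0.004 0.15 0 0 0 0;0 0 0.2 0 0 0 0;0 0 0.17 0 0 0 0;0 0 0.08 0 0 0 0;0 0 0.03 0 0 0 0;0 0 0 0 0 0 0;0 0 0 0 0 0 0")

```text
time: 20.75
tool_pos: [0.6286, 0.0861, 0.0617]
ee_rot: [3.138, -0.0, 1.57]
wrist_force: [0.7, -1.0, -1.9]
width: 0.0414
finger_force: 30.0
```

Request:
carry_out(motion="0 -0.004 0.017 0 0 0 0;0 0 0 0 0 0 0;0 0 0.007 0 0 0 0;0 0 0 0 0 0 0;0 0 0 0 0 0 0")

```text
time: 21.38
tool_pos: [0.6268, 0.086, 0.0561]
ee_rot: [3.141, -0.0, 1.57]
wrist_force: [-3.5, -1.1, 4.9]
width: 0.0417
finger_force: 30.0
```

Request:
carry_out(motion="0 0 0 0 0 0 0.75;0 0 0 0 0 0 0.75;0 0 0 0 0 0 0.75;0 0 -0.1 0 0 0 0.75;0 0 -0.2 0 0 0 0.75;0 0 -0.25 0 0 0 0.75;0 0 -0.15 0 0 0 0.75;-0.1 -0.12 0 0 0 0 0.75;-0.18 -0.21 0 0 0 0 0.75;-0.18 -0.21 0 0 0 0 0.75;-0.18 -0.21 0 0 0 0 0.75;-0.12 -0.15 0 0 0 0 0.75")

```text
time: 22.88
tool_pos: [0.4453, -0.0671, 0.1968]
ee_rot: [3.139, 0.001, 1.569]
wrist_force: [-0.0, 0.4, -0.1]
width: 0.0701
finger_force: 0.0
```

Request:
carry_out(motion="-0.06 -0.09 0 0 0 0 0.75;0 0 0 0 0 0 0.75;0 0 0 0 0 0 0.75;0 0 0 0 0 0 0.75")

```text
time: 23.38
tool_pos: [0.4292, -0.0774, 0.1951]
ee_rot: [3.141, -0.0, 1.571]
wrist_force: [-0.3, 0.0, -0.2]
width: 0.0705
finger_force: 0.0
```

Request:
carry_out(motion="-0.003 0 0.2 0 0 0 0.75;0 0 0.22 0 0 0 0.75;0 0 0.22 0 0 0 0.75;0 0 0.15 0 0 0 0.75;0 0 0.08 0 0 0 0.75;0 0 0 0 0 0 0.75;0 0 0 0 0 0 0;0 0 0 0 0 0 0;0 0 0 0 0 0 0;0 0 0 0 0 0 0;0 0 0 0 0 0 0;0 0 0 0 0 0 0")

```text
time: 24.88
tool_pos: [0.429, -0.0786, 0.0213]
ee_rot: [3.14, 0.0, 1.57]
wrist_force: [-0.6, -0.3, 1.9]
width: 0.032
finger_force: 30.0
```

Request:
carry_out(motion="0 0 -0.12 0 0 0 0;0 0 -0.25 0 0 0 0;0 0 -0.27 0 0 0 0;0 0 -0.23 0 0 0 0;0.07 0.05 0 0 0 0 0;0.15 0.11 0 0 0 0 0;0.19 0.145 0 0 0 0 0;0.19 0.145 0 0 0 0 0;0.19 0.145 0 0 0 0 0;0.18 0.14 0 0 0 0 0;0.15 0.11 0 0 0 0 0;0.09 0.07 0 0 0 0 0")

```text
time: 26.38
tool_pos: [0.6111, 0.1658, 0.1905]
ee_rot: [-3.135, 0.001, 1.572]
wrist_force: [0.0, 0.2, -2.1]
width: 0.0322
finger_force: 30.0
```

Request:
carry_out(motion="0.043 0.03 0 0 0 0 0;0 0 0 0 0 0 0;0 0 0 0 0 0 0;0 0 0 0 0 0 0")

```text
time: 26.88
tool_pos: [0.6174, 0.1712, 0.1952]
ee_rot: [3.141, 0.0, 1.569]
wrist_force: [-0.1, -0.3, -2.3]
width: 0.0323
finger_force: 30.0
```

Contact is expected near 0.041.

Request:
carry_out(motion="0.004 0.003 0.17 0 0 0 0;0 0 0.22 0 0 0 0;0 0 0.2 0 0 0 0;0 0 0.1 0 0 0 0;0 0 0.055 0 0 0 0;0 0 0 0 0 0 0;0 0 0 0 0 0 0")

```text
time: 27.75
tool_pos: [0.6197, 0.173, 0.048]
ee_rot: [3.138, -0.001, 1.57]
wrist_force: [-1.1, 0.2, -1.6]
width: 0.032
finger_force: 30.0
```

Request:
carry_out(motion="0 0 0.018 0 0 0 0;0 0 0 0 0 0 0;0 0 0.007 0 0 0 0;0 0 0 0 0 0 0;0 0 0 0 0 0 0")

```text
time: 28.38
tool_pos: [0.6186, 0.1729, 0.0414]
ee_rot: [3.141, -0.0, 1.57]
wrist_force: [0.8, 0.2, 0.9]
width: 0.0321
finger_force: 30.0
```

Request:
carry_out(motion="0 0 0 0 0 0 0.75;0 0 0 0 0 0 0.75;0 0 0 0 0 0 0.75;0 0 -0.1 0 0 0 0.75;0 0 -0.25 0 0 0 0.75;0 0 -0.25 0 0 0 0.75;0 0 -0.2 0 0 0 0.75;0 -0.15 0 0 0 0 0.75;0 -0.25 0 0 0 0 0.75;0 -0.25 0 0 0 0 0.75;0 -0.25 0 0 0 0 0.75;0 -0.2 0 0 0 0 0.75")

```text
time: 29.88
tool_pos: [0.3968, 0.173, 0.2028]
ee_rot: [3.139, -0.001, 1.57]
wrist_force: [0.1, -0.2, 0.7]
width: 0.0703
finger_force: 0.0
```

Request:
carry_out(motion="0.1 -0.08 0 0 0 0 0.75;0.2 0 0 0 0 0 0.75;0.2 0 0 0 0 0 0.75;0.2 0 0 0 0 0 0.75;0 0 0 0 0 0 0.75;0 0 0 0 0 0 0.75")

```text
time: 30.62
tool_pos: [0.3825, 0.3126, 0.2018]
ee_rot: [3.14, -0.0, 1.57]
wrist_force: [0.3, 0.9, -0.1]
width: 0.0701
finger_force: 0.0
```

```bash
python3 - <<'E'
from h import *
s=imaging.snapshot("top"); q=imaging.snapshot("side")
P=dict(small=(.618,.172),medium=(.6273,.0862),large=(.6379,-.0124),largest=(.6468,-.0976))
B=[c for c in blobs(s,(15,130,80),(28,255,255),40) if 130<c[:,1].mean()<185 and 190<c[:,0].mean()<345]
for k,c in zip(P,sorted(B,key=lambda c:c[:,0].mean())):
    m,w=mould(s,c,H[k]+.02,D[k]); print(k,c.mean(0).round(),((m-P[k])*1e3).round(1),w.round(4))
a=cv2.resize(s["pixels"][120:290,110:430],None,fx=1.75,fy=1.75); b=cv2.resize(q["pixels"][60:400,180:420],(210,298))
cv2.imwrite("pics/end.png",np.hstack([a[:297],b[:297]])[:,:,::-1]); print(readout.get_obs()["finger_force"])
E
```

```text
small [211. 167.] [0.8 2.4] 0.0331
medium [245. 162.] [-0.4 -1.1] 0.0439
large [283. 157.] [-3.5  0.5] 0.0525
largest [318. 151.] [-1.3 -1.1] 0.0614
0.0
```

View pics/end.png

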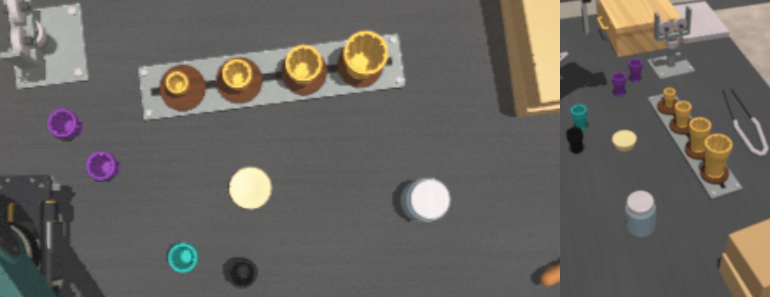

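All four moulds stand upright on their pads in order, each within about 4 mm of its pad centre: crop px (177,82), (237,75), (303,65) and (365,55). The jar is upright at (428,200) and the arm is clear.

```bash
python3 -c "
from bench import robot
print(robot.close_job())"
```

```text
the job is handed in; nothing more can be done
None
```

The job is handed in: the four brass moulds stand upright on their pads, smallest at the pipe rest's end and largest at the other, each within about 4 mm of its pad's centre by the last top picture; the jar is still standing, and the arm was done at about 31 s of the 96 s allowed, though the hand-in returned no verdict.

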